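# Load the camp-stove fuel pellets into their carrier

### The job

Pack the camp fuel: put the two loose white fuel pellets into the two empty wells of the orange carrier, one pellet per well, each standing upright on the bottom of its well. Leave the white pellet that is already in the carrier in its well.

Things in the scene. Friction and masses are not known exactly. Their poses are not given: they have to be found in the camera images.
- carrier: Orange plastic fuel carrier fixed to a bamboo board (board top 18 mm above the work surface): a block 80 mm (its x) by 222 mm (its y) by 20 mm high with three round wells in a row, each 56 mm across and 14 mm deep (well floor 6 mm above the carrier's underside). Origin at the centre of its underside, z up. Well centres at x = 0 and y = -70, 0 and +70 mm; the well at +70 mm already holds a white pellet, those at -70 and 0 mm are empty.
- pellet_a_center (a point): One loose white fuel pellet: an upright hard cylinder 34 mm in diameter, 45 mm tall, 25 to 50 g, standing upright on the board; this point is its centre, half-way up. A charred black pellet of the same size, already spent, also stands on the board, its side at least 40 mm from any other pellet: it is not wanted.
- pellet_b_center (a point): The other loose white fuel pellet: an upright hard cylinder 34 mm in diameter, 45 mm tall, 25 to 50 g, standing upright on the board; this point is its centre, half-way up.
- pellet_c_center (a point): The white pellet already in the carrier's well at y = +70 mm: the same cylinder, 34 mm in diameter and 45 mm tall, rising 31 mm out of its well; this point is its centre, half-way up.
There are look-alikes about, which are no part of the job. Leave any red look-alike of the part that bears pellet_b_center alone. Leave any pink look-alike of the part that bears pellet_a_center alone.

How it is judged:
By the outcome, as a careful person would: the job done as asked, in the order asked, and still so for the second after the job is handed in, with the robot touching nothing.
It also fails if it takes over 50 s, if anything falls off the work surface, if the arm or the gripper's body presses on something with over 40 N, if the wrist force passes 120 N, or if a joint passes its speed limit or range.

### The arm

A 7-joint arm with a two-finger parallel gripper is mounted at the origin on the work surface. World frame = base frame: x ahead of the robot, y to its left, z up, the work surface at z = 0. Lengths are in mm, angles in rad, forces in N, time in s.
With the tool pointing down it reaches from about 400 to 850 mm from the base axis. Payload 6.9 kg.
Tool frame: the origin (TCP) lies midway between the tips of the shut fingers; the grasp point (between the pads) lies env.grip_point_offset behind it (env.grip_point_offset is the distance from the TCP to the grasp point, in mm); z points along the fingers, y is the line along which they close (so a half turn about z gives the same grasp; the last joint's range is limited). The gripper opens to 85 mm and grips with 20 to 120 N. Pads are 22 mm wide; open, the fingers measure 114 mm over their backs; the gripper's body (76 mm by 85 mm) begins 54 mm behind the grasp point. The pads swing forward as they close: fully open they stand 13 mm farther back than shut.
Start: joints at [1.333, 0.507, -0.238, 1.5, 0.126, 1.149, -0.155], TCP at [210.637, -588.424, 231.275] pointing down, gripper open.
Joint ranges: [-3.08, 3.08], [-0.24, 2.05], [-1.43, 1.35], [0, 2.5], [-1.52, 4.66], [0.17, 1.96], [-2.89, 2.89]. Speed limits (rad/s): [2.39, 2.39, 3.14, 3.14, 3.14, 3.14, 3.14].

### API

Orientations are given as a unit quaternion [x, y, z, w].
In Python, from station import env, vision gives the robot as it stands. The module is installed in compiled form; this text tells all that it offers.
- The arm moves only by the shell command python3 -m pendant 'ROWS' [FORCE]. ROWS is JSON, a list of rows, each a list of 7 numbers: the opening, from 0 (shut) to 1 (fully open), then the shift along the tool's x, y, z in m, then the turn, a rotation vector about the tool's x, y, z in degrees. In form: [[gripper, x, y, z, wx, wy, wz], ...]. A call has 1 to 12 rows; each row is the pose to reach, as a shift and turn from the pose commanded when the call began, along the tool's axes at that moment; what a row does not reach only later rows make up. A row lasts 1/12 s, in which the tool goes at most 41.7 mm and 7.16 degrees, less where a joint would pass 70% of its speed; a pose out of reach is approached as far as the arm can. A call with a gripper value outside its range is refused whole. The fingers move at their own pace and stop on an object; FORCE is the grip in N (left out, the last holds). Time passes only in rows, so rows that repeat a pose let the fingers close. It gives the time, the measured TCP pose, the force, the opening and the grip force at its end, in the units of the state.
- env.get_state(): the state, without advancing time (a new reading comes with each control period).
- vision.capture(name): name is "scene" or "top"; returns (picture, depth): 384x512x3 uint8, blue, green, red; 384x512 float32, mm along the optical axis (not along the pixel's ray), 0 where there is no reading.
- vision.camera_model(name): a dict with "vertical_fov" (degrees; the focal length in pixels is half the picture's height over the tangent of half this angle, whatever the lens; pixels are square), "cx", "cy" (the principal point, pixels), "pose" (4x4, takes a point from camera to world coordinates). Camera axes: x right, y up, looking along -z (the intrinsics and any distortion apply to the point x, -y, -z); pixel columns grow to the right and rows downward; lengths in mm; the calibration is good to about 2 mm. A picture is of the moment at which its call begins. camera_model takes no time and is no camera call.
- env.sign_off(): hands the job in; it is judged then, once.
The state is a dict: "time": time; "joint_pos": joint angles; "qvel": joint speeds; "joint_torque": joint torques, N m; "ee_pos": TCP position; "ee_rot": TCP orientation; "ft_force": force on the tool from outside, world axes, zero at the start; "ft_torque": the same for the moment, N m; "opening": opening from 0.0 (shut) to 1.0 (fully open); "grip_force": force on a finger pad.
Only numpy, scipy, OpenCV 4.12 (cv2) and the standard library are available. Lean on these libraries where they do the work, as an engineer would, in place of code of your own. Each camera call takes 0.05 s, during which the arm holds its last target. There are 200 camera calls.

## Working session

There is one attempt and no reset: what is moved stays moved. The work goes in short steps, Python scripts to look and compute and a shell command to move; the robot and the scene stay as the last step left them, time stands still between calls to the robot, and variables do not carry over. Pictures are saved under pics/ and viewed, at most 10 in all, crops included, and the job is handed in when it is done.

```bash
mkdir -p pics; python3 - <<'E'
from station import env, vision
import cv2, numpy as np
s=env.get_state(); print({k:np.round(v,3) for k,v in s.items()}, env.grip_point_offset)
for n in("scene","top"):
    p,d=vision.capture(n); cv2.imwrite(f"pics/{n}0.png",p); np.save(f"{n}0.npy",d)
    m=vision.camera_model(n); print(n,{k:np.round(v,3) if not isinstance(v,str) else v for k,v in m.items()}, (d>0).mean())
E
```

```text
{'time': np.float64(0.0), 'joint_pos': array([ 1.333,  0.508, -0.238,  1.501,  0.126,  1.149, -0.155]), 'qvel': array([-0.001, -0.001, -0.   , -0.001,  0.001,  0.001, -0.001]), 'joint_torque': array([-1.0000e-03, -6.2061e+01, -2.1870e+00, -2.4966e+01,  1.3000e-02,
        1.2000e-02,  0.0000e+00]), 'ee_pos': array([ 210.408, -587.987,  230.426]), 'ee_rot': array([ 0.985,  0.171, -0.   , -0.001]), 'ft_force': array([ 0.22 , -0.111, -0.357]), 'ft_torque': array([-0.02 , -0.015, -0.066]), 'grip_force': np.float64(0.0), 'opening': np.float64(1.0)} 18.700000000000003
scene {'vertical_fov': np.float64(52.682), 'cx': np.float64(249.175), 'cy': np.float64(193.886), 'pose': array([[-1.430000e-01, -7.430000e-01,  6.540000e-01,  1.012295e+03],
       [ 9.900000e-01, -9.500000e-02,  1.080000e-01,  1.101660e+02],
       [-1.800000e-02,  6.630000e-01,  7.480000e-01,  6.464570e+02],
       [ 0.000000e+00,  0.000000e+00,  0.000000e+00,  1.000000e+00]])} 0.996124267578125
top {'vertical_fov': np.float64(52.863), 'cx': np.float64(252.418), 'cy': np.float64(190.508), 'pose': array([[ 1.50000e-02,  1.00000e+00, -2.20000e-02,  4.72471e+02],
       [-1.00000e+00,  1.50000e-02, -1.60000e-02,  3.39250e+01],
       [-1.60000e-02,  2.20000e-02,  1.00000e+00,  8.62331e+02],
       [ 0.00000e+00,  0.00000e+00,  0.00000e+00,  1.00000e+00]])} 0.9957834879557291
```

View pics/top0.png

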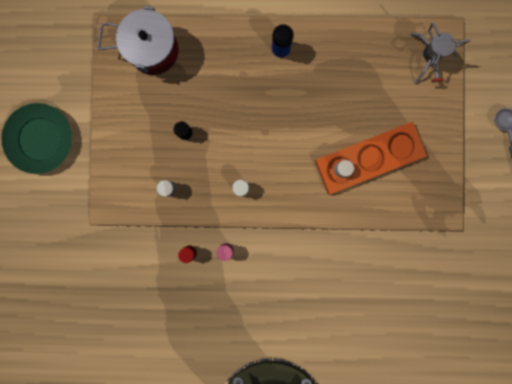

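View pics/scene0.png

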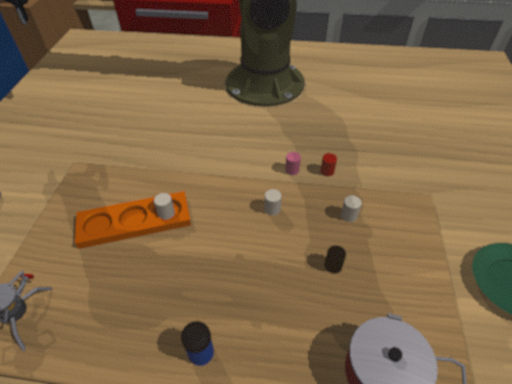

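The top view shows white pellets at (165,188), (241,188) and (345,169, already in the carrier). Look-alikes are black (183,130), red (188,255) and pink (226,252). The empty wells are at (371,157) and (401,145). I choose the two loose white ones on the board, and the scene view agrees: white at (273,202) and (351,208).

```bash
cat > h.py <<'E'
from station import env, vision
import cv2, numpy as np
def cloud(n,d):
    m=vision.camera_model(n); H,W=d.shape; f=H/2/np.tan(np.radians(m["vertical_fov"]/2))
    v,u=np.mgrid[:H,:W]; P=np.stack([(u-m["cx"])*d/f,-(v-m["cy"])*d/f,-d],-1)
    T=np.array(m["pose"]); return P@T[:3,:3].T+T[:3,3]
def ray(n,u,v,z):
    m=vision.camera_model(n); f=192/np.tan(np.radians(m["vertical_fov"]/2)); T=np.array(m["pose"])
    r=T[:3,:3]@np.array([(u-m["cx"])/f,-(v-m["cy"])/f,-1]); o=T[:3,3]; return o+r*(z-o[2])/r[2]
def whites(n,p,d,zmin):
    X=cloud(n,d); hsv=cv2.cvtColor(p,cv2.COLOR_BGR2HSV)
    m=((hsv[...,1]<60)&(hsv[...,2]>120)&(X[...,2]>zmin)&(X[...,2]<110)).astype(np.uint8)
    k,l,st,c=cv2.connectedComponentsWithStats(m)
    out=[]
    for i in range(1,k):
        if 40<st[i,4]<900:
            Q=X[l==i]; zt=np.median(Q[:,2]); u,v=c[i]
            out.append((np.round(c[i],1),st[i,4],np.round(zt,1),np.round(ray(n,u,v,zt),1),np.round(np.ptp(Q,0),0)))
    return out
E
python3 - <<'E'
from h import *
for n in("top","scene"):
    p=cv2.imread(f"pics/{n}0.png"); d=np.load(f"{n}0.npy"); X=cloud(n,d)
    print(n); [print(*w) for w in whites(n,p,d,57)]
    hsv=cv2.cvtColor(p,cv2.COLOR_BGR2HSV)
    o=((hsv[...,0]<14)&(hsv[...,1]>190)&(hsv[...,2]>90)&(X[...,2]>33)&(X[...,2]<45)).astype(np.uint8)
    k,l,st,c=cv2.connectedComponentsWithStats(o); i=1+st[1:,4].argmax(); o=(l==i).astype(np.uint8)
    zt=np.median(X[o>0][:,2]); cs,hh=cv2.findContours(o,cv2.RETR_CCOMP,cv2.CHAIN_APPROX_NONE)
    for ct,h in zip(cs,hh[0]):
        if len(ct)<20: continue
        W=np.array([ray(n,u,v,zt)[:2] for u,v in ct[:,0]],np.float32)
        if h[3]<0: print("outer z",zt,cv2.minAreaRect(W))
        else: print("hole",cv2.fitEllipse(W))
    print("board z",np.median(X[(np.abs(X[...,0]-500)<60)&(np.abs(X[...,1]-0)<40)][:,2]))
p=cv2.imread("pics/top0.png"); cv2.imwrite("pics/crop.png",cv2.resize(p[110:270,140:440],None,fx=2.6,fy=2.6,interpolation=cv2.INTER_CUBIC))
E
```

```text
top
[344.9 168.1] 199 68.1 [ 538.4 -142.5   68.1] [29. 32. 12.]
[164.2 187.7] 189 62.3 [492.9 230.3  62.3] [31. 30.  7.]
[240.2 187.5] 197 61.9 [495.7  72.2  61.9] [31. 31.  7.]
outer z 37.157636452708346 ((563.6866455078125, -203.51382446289062), (78.32109832763672, 221.30023193359375), 22.387306213378906)
hole ((538.1141357421875, -142.13836669921875), (57.7304801940918, 63.9763298034668), 2.40820050239563)
hole ((564.3876953125, -203.5033416748047), (57.01241683959961, 57.76158142089844), 128.38290405273438)
hole ((591.0608520507812, -268.14923095703125), (56.61457061767578, 57.51715087890625), 87.92945098876953)
board z 17.98718176690511
scene
[272.7 195.4] 166 61.4 [498.9  72.9  61.4] [31. 32.  7.]
[162.7 199.7] 180 67.7 [ 543.1 -141.2   67.7] [34. 31. 13.]
[352.7 201.8] 172 61.5 [495.7 230.6  61.5] [31. 33.  7.]
[  7.1 291.3] 84 91.5 [ 779.6 -321.1   91.5] [28. 33.  5.]
outer z 36.770009290575786 ((573.1322021484375, -210.73794555664062), (80.74517822265625, 203.5274200439453), 21.511377334594727)
hole ((589.9462890625, -229.80967712402344), (10.214072227478027, 16.84060287475586), 133.45785522460938)
board z 16.68020092618093
```

View pics/crop.png

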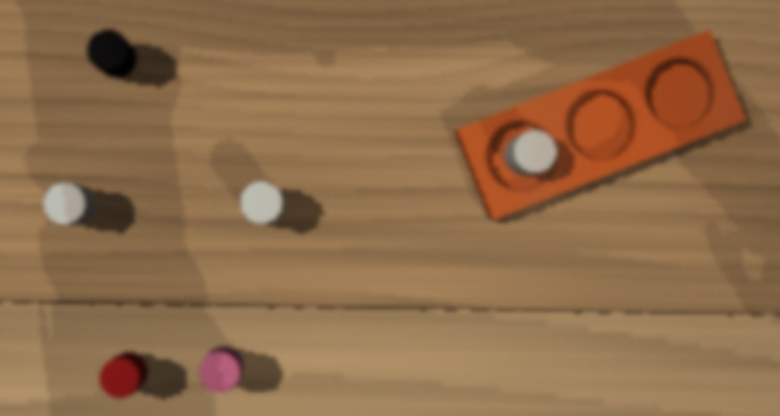

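Pellet B is at about (497, 72.5) and A at about (494.5, 230.5), with tops at about 62 (63 expected). The wells are at (564, -203.5) and (590.7, -268), spaced about 70 mm. The carrier's x axis lies at 22.4°, so I'll close the fingers along it. The crop confirms two loose white pellets, B at crop (261,202) and A at (65,203).

```bash
cat >> h.py <<'E'
from scipy.spatial.transform import Rotation as R
def to(x,y,z,yaw=22.4):
    """shift (m) and turn (deg) in tool axes from the present pose; yaw = world heading of tool y"""
    s=env.get_state(); r=R.from_quat(s["ee_rot"]); a=np.radians(yaw)
    g=R.from_matrix(np.array([[-np.sin(a),np.cos(a),0],[np.cos(a),np.sin(a),0],[0,0,-1]]).T)
    if abs((r.inv()*g).as_rotvec()[2])>np.pi/2+.3: pass
    print("t",np.round(s["time"],2),np.round(s["ee_pos"],1),"shift",np.round(r.inv().apply(np.array([x,y,z])-s["ee_pos"])/1000,4),"turn",np.round((r.inv()*g).as_rotvec(degrees=True),1))
E
sed -i '/pi\/2+.3/d' h.py
python3 -c "
from h import *
to(500,-300,200); to(497,72.5,130)"
```

```text
t 0.1 [ 210.4 -588.   230.5] shift [ 0.3697 -0.1736  0.0308] turn [ -0.1  -0.1 -92.7]
t 0.1 [ 210.4 -588.   230.5] shift [ 0.4924 -0.5252  0.1013] turn [ -0.1  -0.1 -92.7]
```

```bash
python3 -m pendant '[[1,0.37,-0.174,0.03,0,0,-92.7],[1,0.37,-0.174,0.03,0,0,-92.7],[1,0.37,-0.174,0.03,0,0,-92.7],[1,0.37,-0.174,0.03,0,0,-92.7],[1,0.37,-0.174,0.03,0,0,-92.7],[1,0.37,-0.174,0.03,0,0,-92.7],[1,0.37,-0.174,0.03,0,0,-92.7],[1,0.37,-0.174,0.03,0,0,-92.7],[1,0.37,-0.174,0.03,0,0,-92.7],[1,0.37,-0.174,0.03,0,0,-92.7],[1,0.37,-0.174,0.03,0,0,-92.7],[1,0.37,-0.174,0.03,0,0,-92.7]]' 30; python3 -c "
from h import *
to(497,72.5,130)"
```

```text
time: 1.1
ee_pos: [502.2, -296.7, 200.9]
ee_rot: [0.6, 0.8, 0.001, -0.0]
ft_force: [-1.2, -1.2, -0.8]
opening: 0.998
grip_force: 0.0
t 1.1 [ 502.2 -296.7  200.9] shift [0.3557 0.0987 0.0715] turn [ 0.  -0.1 -6.1]
```

```bash
python3 -m pendant '[[1,0.3557,0.0987,0.0715,0,0,-6.1],[1,0.3557,0.0987,0.0715,0,0,-6.1],[1,0.3557,0.0987,0.0715,0,0,-6.1],[1,0.3557,0.0987,0.0715,0,0,-6.1],[1,0.3557,0.0987,0.0715,0,0,-6.1],[1,0.3557,0.0987,0.0715,0,0,-6.1],[1,0.3557,0.0987,0.0715,0,0,-6.1],[1,0.3557,0.0987,0.0715,0,0,-6.1],[1,0.3557,0.0987,0.0715,0,0,-6.1],[1,0.3557,0.0987,0.0715,0,0,-6.1],[1,0.3557,0.0987,0.0715,0,0,-6.1],[1,0.3557,0.0987,0.0715,0,0,-6.1]]'; python3 - <<'E'
from h import *
to(497,72.5,31)
p,d=vision.capture("scene"); cv2.imwrite("pics/s1.png",cv2.resize(p[60:300,150:470],None,fx=2,fy=2))
E
```

```text
time: 2.1
ee_pos: [499.3, 68.8, 129.5]
ee_rot: [0.561, 0.828, -0.001, -0.0]
ft_force: [0.2, -0.2, 1.1]
opening: 0.998
grip_force: 0.0
t 2.1 [499.3  68.8 129.5] shift [ 0.0043 -0.0006  0.0985] turn [-0.1  0.  -0.6]
```

View pics/s1.png

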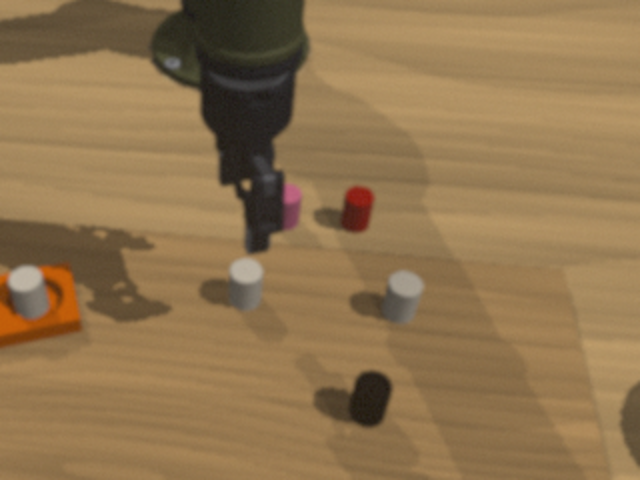

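The open gripper is above pellet B (crop 245,285), with nothing else near the fingers.

```bash
python3 -m pendant '[[1,0,0,0.02,0,0,0],[1,0,0,0.04,0,0,0],[1,0,0,0.04,0,0,0],[1,0,0,0.04,0,0,0]]'; python3 -c "
from h import *
to(497,72.5,31)"
```

```text
time: 2.48
ee_pos: [499.1, 67.3, 89.4]
ee_rot: [0.562, 0.827, -0.001, -0.001]
ft_force: [0.3, -0.4, -0.2]
opening: 1.0
grip_force: 0.0
t 2.48 [499.1  67.3  89.4] shift [0.0056 0.0001 0.0584] turn [-0.1 -0.  -0.8]
```

```bash
python3 -m pendant '[[1,0.0056,0,0.02,0,0,-0.8],[1,0.0056,0,0.04,0,0,-0.8],[1,0.0056,0,0.058,0,0,-0.8],[1,0.0056,0,0.058,0,0,-0.8],[1,0.0056,0,0.058,0,0,-0.8],[0.2,0.0056,0,0.058,0,0,-0.8],[0.2,0.0056,0,0.058,0,0,-0.8],[0.2,0.0056,0,0.058,0,0,-0.8],[0.2,0.0056,0,0.058,0,0,-0.8],[0.2,0.0056,0,0.058,0,0,-0.8],[0.2,0.0056,0,0.058,0,0,-0.8],[0.2,0.0056,0,0.058,0,0,-0.8]]' 30
```

```text
time: 3.48
ee_pos: [497.8, 74.4, 32.6]
ee_rot: [0.555, 0.832, 0.0, 0.001]
ft_force: [-1.0, -0.7, 7.3]
opening: 0.384
grip_force: 29.2
```

```bash
python3 -m pendant '[[0.2,0,0,-0.02,0,0,0],[0.2,0,0,-0.05,0,0,0],[0.2,0,0,-0.09,0,0,0],[0.2,0,0,-0.09,0,0,0],[0.2,0,0,-0.09,0,0,0]]'; python3 - <<'E'
from h import *
to(590.7,-268,120)
p,d=vision.capture("scene"); cv2.imwrite("pics/s2.png",cv2.resize(p[60:300,150:470],None,fx=2,fy=2))
E
```

```text
time: 3.9
ee_pos: [498.8, 74.7, 123.9]
ee_rot: [0.555, 0.832, 0.001, 0.002]
ft_force: [-1.1, -0.5, -0.5]
opening: 0.387
grip_force: 30.1
t 3.9 [498.8  74.7 123.9] shift [-0.3518 -0.0463  0.0042] turn [0.3 0.1 0.1]
```

View pics/s2.png

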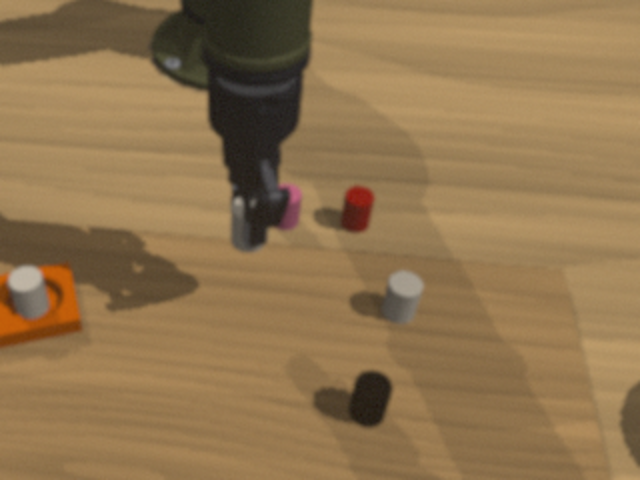

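Pellet B is held upright and clear of the board (crop 248,225).

```bash
python3 -m pendant '[[0.2,-0.03,-0.004,0,0,0,0],[0.2,-0.065,-0.0085,0,0,0,0],[0.2,-0.1,-0.013,0,0,0,0],[0.2,-0.135,-0.018,0,0,0,0],[0.2,-0.17,-0.022,0,0,0,0],[0.2,-0.205,-0.027,0,0,0,0],[0.2,-0.24,-0.032,0,0,0,0],[0.2,-0.275,-0.036,0,0,0,0],[0.2,-0.31,-0.041,0,0,0,0],[0.2,-0.335,-0.044,0,0,0,0],[0.2,-0.35,-0.046,0.004,0,0,0],[0.2,-0.35,-0.046,0.004,0,0,0]]'; python3 -m pendant '[[0.2,0,0,0,0,0,0],[0.2,0,0,0,0,0,0],[0.2,0,0,0,0,0,0]]'; python3 - <<'E'
from h import *
to(590.7,-266,55)
p,d=vision.capture("scene"); q,e=vision.capture("top")
cv2.imwrite("pics/s3.png",np.hstack([cv2.resize(p[110:290,40:240],None,fx=2,fy=2),cv2.resize(q[90:270,300:500],None,fx=2,fy=2)]))
E
```

```text
time: 4.95
ee_pos: [587.9, -270.5, 114.8]
ee_rot: [0.557, 0.83, -0.001, -0.001]
ft_force: [-0.2, 0.1, -0.3]
opening: 0.384
grip_force: 30.1
time: 5.2
ee_pos: [589.1, -264.0, 117.7]
ee_rot: [0.554, 0.832, 0.0, -0.0]
ft_force: [0.1, 0.2, -0.3]
opening: 0.39
grip_force: 30.1
t 5.2 [ 589.1 -264.   117.7] shift [-0.0025  0.0007  0.0627] turn [ 0.  -0.1  0.3]
```

View pics/s3.png

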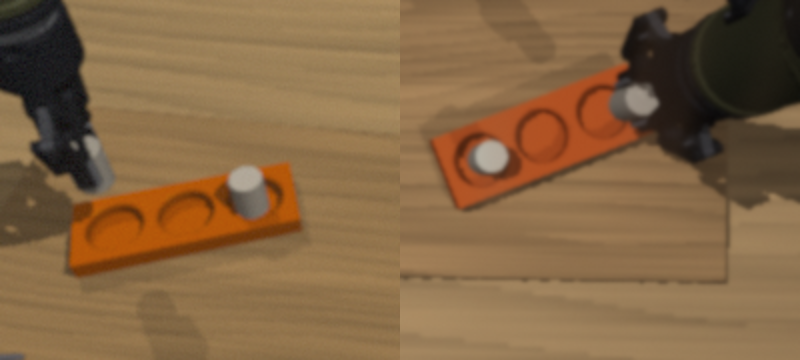

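```bash
python3 -m pendant '[[0.2,-0.0025,0.0007,0.02,0,0,0.3],[0.2,-0.0025,0.0007,0.04,0,0,0.3],[0.2,-0.0025,0.0007,0.055,0,0,0.3],[0.2,-0.0025,0.0007,0.062,0,0,0.3],[0.2,-0.0025,0.0007,0.062,0,0,0.3],[0.2,-0.0025,0.0007,0.062,0,0,0.3]]'; python3 - <<'E'
from h import *
to(590.7,-266,39)
p,d=vision.capture("scene"); q,e=vision.capture("top")
cv2.imwrite("pics/s4.png",np.hstack([cv2.resize(p[140:270,40:200],None,fx=2.5,fy=2.5),cv2.resize(q[100:230,320:480],None,fx=2.5,fy=2.5)]))
E
```

```text
time: 5.8
ee_pos: [591.0, -268.0, 56.2]
ee_rot: [0.557, 0.83, 0.0, 0.0]
ft_force: [-0.5, -0.5, -0.3]
opening: 0.386
grip_force: 30.1
t 5.8 [ 591.  -268.    56.2] shift [0.0019 0.0005 0.0172] turn [ 0.  -0.  -0.1]
```

View pics/s4.png

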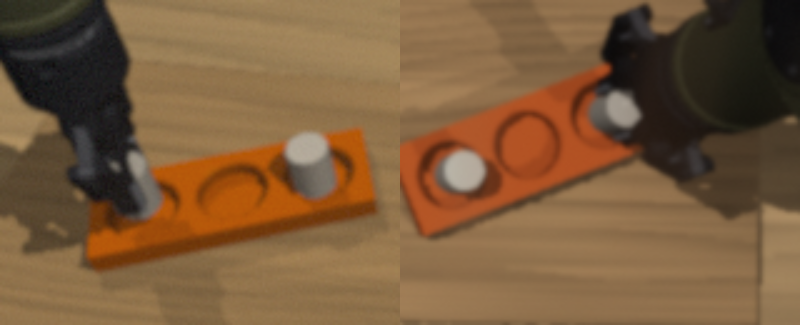

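Pellet B is over the end well, with its base at about (605,114) in the top crop and the well centre at about (602,114). I'll lower it and release.

```bash
python3 -m pendant '[[0.2,0.001,0,0.008,0,0,0],[0.2,0.001,0,0.014,0,0,0],[0.2,0.001,0,0.017,0,0,0],[0.2,0.001,0,0.017,0,0,0],[0.2,0.001,0,0.017,0,0,0]]'
```

```text
time: 6.32
ee_pos: [590.2, -267.5, 38.8]
ee_rot: [0.557, 0.83, -0.0, -0.0]
ft_force: [-1.8, -0.3, 2.1]
opening: 0.391
grip_force: 30.2
```

```bash
python3 -m pendant '[[0.55,0,0,0,0,0,0],[0.8,0,0,0,0,0,0],[1,0,0,0,0,0,0],[1,0,0,0,0,0,0],[1,0,0,0,0,0,0],[1,0,0,-0.03,0,0,0],[1,0,0,-0.06,0,0,0],[1,0,0,-0.09,0,0,0],[1,0,0,-0.09,0,0,0],[1,0,0,-0.09,0,0,0]]'; python3 -c "
from h import *
to(494.5,230.5,129)"
```

```text
time: 7.15
ee_pos: [591.5, -267.8, 130.8]
ee_rot: [0.557, 0.83, 0.0, 0.002]
ft_force: [0.1, 0.4, -0.1]
opening: 1.0
grip_force: 0.0
t 7.15 [ 591.5 -267.8  130.8] shift [0.4979 0.0988 0.0007] turn [ 0.2  0.2 -0.2]
```

```bash
python3 -m pendant '[[1,0.04,0.008,0,0,0,0],[1,0.08,0.016,0,0,0,0],[1,0.12,0.024,0,0,0,0],[1,0.16,0.032,0,0,0,0],[1,0.2,0.04,0,0,0,0],[1,0.24,0.048,0,0,0,0],[1,0.28,0.056,0,0,0,0],[1,0.32,0.064,0,0,0,0],[1,0.36,0.072,0,0,0,0],[1,0.4,0.08,0,0,0,0],[1,0.44,0.088,0,0,0,0],[1,0.47,0.094,0,0,0,0]]'; python3 -m pendant '[[1,0.028,0.005,0.03,0,0,0],[1,0.028,0.005,0.04,0,0,0],[1,0.028,0.005,0.04,0,0,0],[1,0.028,0.005,0.04,0,0,0],[1,0.028,0.005,0.04,0,0,0]]'; python3 - <<'E'
from h import *
to(494.5,230.5,31)
q,e=vision.capture("top"); p,d=vision.capture("scene")
[print(*w) for w in whites("top",q,e,57)];[print(*w) for w in whites("scene",p,d,57)]
cv2.imwrite("pics/s5.png",np.hstack([cv2.resize(q[100:230,320:480],None,fx=2.4,fy=2.4),cv2.resize(p[130:260,280:440],None,fx=2.4,fy=2.4)]))
E
```

```text
time: 8.15
ee_pos: [497.6, 206.4, 128.0]
ee_rot: [0.556, 0.831, -0.0, -0.001]
ft_force: [0.3, 0.8, 0.3]
opening: 0.999
grip_force: 0.0
time: 8.57
ee_pos: [493.9, 229.3, 88.7]
ee_rot: [0.558, 0.83, -0.001, 0.0]
ft_force: [0.8, -0.1, -0.2]
opening: 0.999
grip_force: 0.0
t 8.57 [493.9 229.3  88.7] shift [0.001  0.0011 0.0577] turn [-0.1  0.  -0.3]
[443.6  42.6] 518 92.4 [ 789.9 -330.8   92.4] [69. 72. 33.]
[405.8 144.6] 226 68.1 [ 588.5 -266.3   68.1] [31. 32. 14.]
[344.9 168.1] 214 68.0 [ 538.5 -142.4   68. ] [31. 32. 14.]
[168.  187.9] 106 61.7 [492.7 222.4  61.7] [31. 17.  7.]
[162.9 200.1] 194 67.4 [ 543.8 -140.7   67.4] [32. 31. 13.]
[352.3 201.9] 177 61.2 [495.6 229.9  61.2] [31. 31.  7.]
[ 93.3 213.6] 217 67.4 [ 594.2 -264.4   67.4] [32. 32. 14.]
[  7. 292.] 328 91.9 [ 781.  -320.2   91.9] [58. 34. 15.]
```

View pics/s5.png

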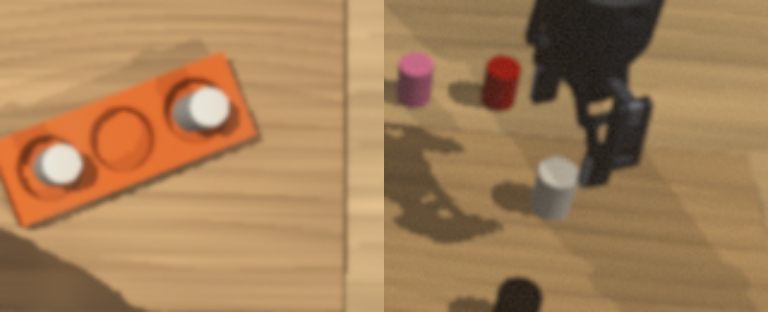

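Pellet B stands in the end well (top at z≈68, 69 expected; centred near (590,-266)). The open gripper straddles A at scene crop (555,190).

```bash
python3 -m pendant '[[1,0.001,0.001,0.02,0,0,0],[1,0.001,0.001,0.04,0,0,0],[1,0.001,0.001,0.057,0,0,0],[1,0.001,0.001,0.057,0,0,0],[1,0.001,0.001,0.057,0,0,0],[0.2,0.001,0.001,0.057,0,0,0],[0.2,0.001,0.001,0.057,0,0,0],[0.2,0.001,0.001,0.057,0,0,0],[0.2,0.001,0.001,0.057,0,0,0],[0.2,0.001,0.001,0.057,0,0,0],[0.2,0.001,0.001,0.057,0,0,0],[0.2,0.001,0.001,0.057,0,0,0]]' 30;  python3 -m pendant '[[0.2,0,0,-0.03,0,0,0],[0.2,0,0,-0.07,0,0,0],[0.2,0,0,-0.1,0,0,0],[0.2,0,0,-0.1,0,0,0],[0.2,0,0,-0.1,0,0,0]]'; python3 -c "
from h import *
to(564,-203.5,130)"
```

```text
time: 9.67
ee_pos: [494.4, 232.3, 32.6]
ee_rot: [0.557, 0.83, 0.0, 0.0]
ft_force: [-0.9, -1.0, 7.2]
opening: 0.391
grip_force: 29.3
time: 10.08
ee_pos: [494.9, 232.7, 133.6]
ee_rot: [0.558, 0.83, 0.002, 0.001]
ft_force: [-1.4, 0.1, -0.9]
opening: 0.385
grip_force: 30.1
t 10.08 [494.9 232.7 133.6] shift [-0.4299 -0.101   0.0033] turn [ 0.2  0.  -0.2]
```

```bash
python3 -m pendant '[[0.2,-0.03,-0.007,0,0,0,0],[0.2,-0.07,-0.016,0,0,0,0],[0.2,-0.11,-0.026,0,0,0,0],[0.2,-0.15,-0.035,0,0,0,0],[0.2,-0.19,-0.045,0,0,0,0],[0.2,-0.23,-0.054,0,0,0,0],[0.2,-0.27,-0.063,0,0,0,0],[0.2,-0.31,-0.073,0,0,0,0],[0.2,-0.35,-0.082,0,0,0,0],[0.2,-0.385,-0.09,0,0,0,0],[0.2,-0.415,-0.097,0,0,0,0],[0.2,-0.43,-0.101,0,0,0,0]]'; python3 -m pendant '[[0.2,0,0,0,0,0,0],[0.2,0,0,0.03,0,0,0],[0.2,0,0,0.06,0,0,0],[0.2,0,0,0.068,0,0,0],[0.2,0,0,0.068,0,0,0],[0.2,0,0,0.068,0,0,0]]'; python3 - <<'E'
from h import *
to(564,-203.5,38.5)
p,d=vision.capture("scene"); q,e=vision.capture("top")
cv2.imwrite("pics/s6.png",np.hstack([cv2.resize(p[140:270,40:200],None,fx=2.5,fy=2.5),cv2.resize(q[100:230,320:480],None,fx=2.5,fy=2.5)]))
E
```

```text
time: 11.08
ee_pos: [562.0, -209.7, 129.6]
ee_rot: [0.56, 0.829, -0.001, -0.001]
ft_force: [0.5, 0.3, -0.9]
opening: 0.391
grip_force: 30.1
time: 11.58
ee_pos: [563.2, -203.0, 63.7]
ee_rot: [0.557, 0.831, 0.0, -0.001]
ft_force: [0.0, -0.6, -0.5]
opening: 0.389
grip_force: 30.1
t 11.58 [ 563.2 -203.    63.7] shift [-0.0008  0.0006  0.0252] turn [-0.  -0.1 -0.1]
```

View pics/s6.png

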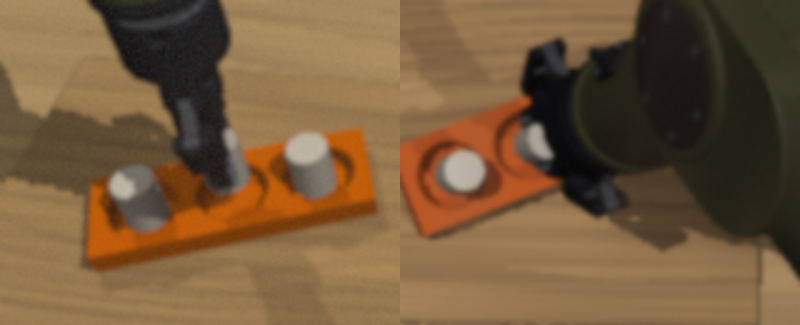

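The held pellet is over the middle well (scene crop 230,175), between the pellet at (140,195) and the one at (312,165), with clearance on both sides. I'll lower it.

```bash
python3 -m pendant '[[0.2,0,0,0.01,0,0,0],[0.2,0,0,0.018,0,0,0],[0.2,0,0,0.023,0,0,0],[0.2,0,0,0.025,0,0,0],[0.2,0,0,0.025,0,0,0],[0.2,0,0,0.025,0,0,0]]'
```

```text
time: 12.18
ee_pos: [563.1, -204.1, 38.7]
ee_rot: [0.557, 0.83, -0.0, -0.0]
ft_force: [-0.6, 0.2, 1.1]
opening: 0.389
grip_force: 30.3
```

```bash
python3 -m pendant '[[0.55,0,0,0,0,0,0],[0.8,0,0,0,0,0,0],[1,0,0,0,0,0,0],[1,0,0,0,0,0,0],[1,0,0,0,0,0,0],[1,0,0,-0.03,0,0,0],[1,0,0,-0.06,0,0,0],[1,0,0,-0.1,0,0,0],[1,0,0,-0.14,0,0,0],[1,0.04,0,-0.14,0,0,0],[1,0.08,0,-0.14,0,0,0],[1,0.12,0,-0.14,0,0,0]]';python3 -m pendant '[[1,0.04,0,0,0,0,0],[1,0.08,0,0,0,0,0],[1,0.12,0,0,0,0,0],[1,0.15,0,0,0,0,0],[1,0.15,0,0,0,0,0],[1,0.15,0,0,0,0,0]]'; python3 - <<'E'
from h import *
p,d=vision.capture("scene"); q,e=vision.capture("top")
[print(*w) for w in whites("top",q,e,57)];[print(*w) for w in whites("scene",p,d,57)]
cv2.imwrite("pics/s7.png",np.hstack([cv2.resize(p[140:270,40:200],None,fx=2.5,fy=2.5),cv2.resize(q[100:230,320:480],None,fx=2.5,fy=2.5)]))
E
```

```text
time: 13.18
ee_pos: [517.5, -92.2, 179.5]
ee_rot: [0.558, 0.83, 0.0, 0.001]
ft_force: [0.2, 1.1, 0.0]
opening: 0.998
grip_force: 0.0
time: 13.68
ee_pos: [460.6, 47.5, 179.3]
ee_rot: [0.556, 0.831, 0.0, 0.0]
ft_force: [0.6, 0.5, 0.2]
opening: 1.003
grip_force: 0.0
[443.4  42.7] 437 92.5 [ 789.7 -330.4   92.5] [63. 73. 34.]
[405.9 144.5] 223 68.3 [ 588.6 -266.4   68.3] [31. 32. 15.]
[375.  157.3] 218 68.0 [ 561.6 -203.9   68. ] [31. 32. 14.]
[344.8 168.2] 211 68.2 [ 538.3 -142.3   68.2] [31. 32. 15.]
[162.8 199.9] 190 67.5 [ 543.5 -140.9   67.5] [32. 32. 13.]
[129.1 205.8] 197 67.5 [ 566.8 -202.3   67.5] [33. 32. 14.]
[ 93.  213.2] 202 67.6 [ 593.5 -265.3   67.6] [32. 33. 12.]
[  5.4 293.7] 217 91.8 [ 784.  -321.2   91.8] [39. 33.  5.]
```

View pics/s7.png

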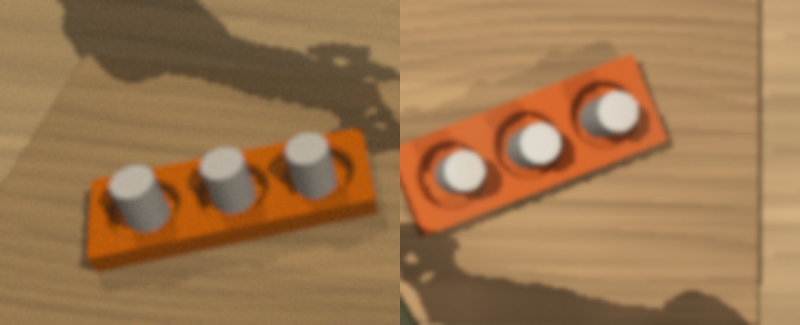

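All three pellets stand upright in their wells (scene crop 140,197; 228,178; 312,165), with tops level at about 68 mm. The robot is clear.

```bash
python3 -c "
from station import env
print(env.sign_off())"
```

```text
the job is handed in; nothing more can be done
None
```

Both loose white pellets now stand upright in the two empty wells, the third is still in its own well, and I handed the job in at about 14 s (limit 50 s); sign-off returned no verdict.

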